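# Fetch the print roller from behind the pressure screws

### The job

The copper print roller lies behind two black pressure screws. First move both screws out of the way and stand them in the yellow tray, leaving the roller where it is; then lay the roller in the two green V rests of the drive mount while both screws wait in the tray; then stand each screw back upright on the disc of its own colour, its foot wholly on the disc. Do not disturb the label roll or the cleaner bottle.

Things in the scene. Friction and masses are not known exactly. Their poses are not given: they have to be found in the camera images.
- screw_red: Black pressure screw standing upright, red collar and a red disc (36 mm) on top; round, 84 mm tall, about 0.22 kg. Foot 46 mm wide, slim neck, black grip head 54 mm wide from 62 to 84 mm above the foot: take it by the head. Origin: centre of the foot's underside; z up. Starts centred on nest_red, 68 mm from the other screw, just in front of the roller.
- screw_blue: Black pressure screw standing upright, blue collar and a blue disc (36 mm) on top; round, 84 mm tall, about 0.22 kg. Foot 46 mm wide, slim neck, black grip head 54 mm wide from 62 to 84 mm above the foot: take it by the head. Origin: centre of the foot's underside; z up. Starts centred on nest_blue, 68 mm from the other screw, just in front of the roller.
- roller: Copper print roller lying level: body 32 mm in diameter, 100 mm long, with fine brass rings; a steel journal 16 mm in diameter at each end; 156 mm long overall, about 0.35 kg. Origin: its centre, on the axis. Its y axis runs along its length; it can roll, so x and z may point anywhere. Starts with its journals in the station's grey V rests, axis 32 mm above the bench.
- nest_red: Flat fixed red disc, 60 mm across, 3 mm thick, glued on the station plate: the home of the screw with the red top. A tab 30 mm wide of the same colour reaches to 37 mm from its centre along the station's -x. Origin: centre of the disc's underside; its top is 3 mm above this, 9 mm above the bench. At the start its screw covers all but rim and tab.
- nest_blue: Flat fixed blue disc, 60 mm across, 3 mm thick, glued on the station plate: the home of the screw with the blue top. A tab 30 mm wide of the same colour reaches to 37 mm from its centre along the station's -x. Origin: centre of the disc's underside; its top is 3 mm above this, 9 mm above the bench. At the start its screw covers all but rim and tab.
- station: Fixed aluminium plate 136 (x) by 160 (y) by 6 mm. Origin: centre of its underside, on the bench. Two grey V rests (90 degrees, mouth 42 mm wide, tips 42 mm above the bench, 12 mm thick, at y = +64 and -64 mm) at x = +29 mm hold the roller along y; nests in front at x = -31 mm, y = +34 and -34 mm. x points from screws to roller. Screw heads are 14 mm apart: close the fingers along x.
- tray: Fixed yellow open tray with a grey floor, 120 (x) by 190 (y) mm outside, walls 5 mm thick and 22 mm high, floor 5 mm above the bench. Origin: centre of its underside, on the bench. Room for both screws side by side, for example at y = +45 and -45 mm.
- mount: Fixed drive mount: steel plate 100 (x) by 160 (y) by 6 mm, two green V rests (90 degrees, mouth 42 mm wide, tips 42 mm above the bench, 12 mm thick, at y = +64 and -64 mm) at x = 0, and a green housing 44 by 36 mm, 60 mm tall, centred at y = +104 mm. Origin: centre of its underside, on the bench. The roller lies along y, either way round, axis 32 mm up, with 8 mm end play.
- label_roll: Bystander: white paper roll standing on its end, 84 mm across, 50 mm tall. Origin: centre of its underside. Leave it alone.
- cleaner: Bystander: amber bottle with a white cap, 60 mm across, 130 mm tall. Origin: centre of its underside. Leave it alone.
Mind the look-alikes: they are no part of the job. Leave any pink or purple look-alike of the screw_red alone.

How it is judged:
By the outcome, as a careful person would: the job done as asked, in the order asked, and still so for the second after the job is handed in, with the robot touching nothing.
It also fails if it takes over 109 s, if anything falls off the work surface, if the arm or the gripper's body presses on something with over 40 N, if the wrist force passes 120 N, or if a joint passes its speed limit or range.

### The arm

A 6-joint arm with a two-finger parallel gripper is mounted at the origin on the work surface. World frame = base frame: x ahead of the robot, y to its left, z up, the work surface at z = 0. Lengths are in m, angles in rad, forces in N, time in s.
With the tool pointing down it reaches from about 0.375 to 0.975 m from the base axis. Payload 3.8 kg.
Tool frame: the origin (TCP) lies on the front face of the gripper's body, between the roots of the fingers; the fingertips stand ahead of it and the grasp point (between the pads) lies 45 mm ahead of it (bot.finger_overhang is the z of the fingertips in the tool frame, in m); z points along the fingers, y is the line along which they close (so a half turn about z gives the same grasp; the last joint's range is limited). The gripper opens to 88 mm and grips with 3 to 60 N. Pads are 18 mm wide; open, the fingers measure 123 mm over their backs; the gripper's body (75 mm by 187 mm) begins 45 mm behind the grasp point.
Start: joints at [1.179, 0.264, 1.604, -0, 1.274, -0.037], TCP at [0.234, 0.633, 0.303] pointing down, gripper open.
Joint ranges: [-2.63, 2.63], [-0.94, 2.18], [0.31, 2.57], [-1.31, 4.45], [0, 2.66], [-2.55, 2.55]. Speed limits (rad/s): [2.57, 2.57, 3.14, 3.14, 3.14, 3.14].

### API

Orientations are given as a unit quaternion [w, x, y, z].
In Python, from cell import bot, vision, models gives the robot as it stands.
- The arm moves only by the tool drive_tool, never from a script. Its argument "moves" is a list that holds one entry, the list of rows, each a list of 4 numbers: the shift along the tool's x, y, z in mm, then the turn about the tool's z in degrees. A call has 1 to 5 rows; each row is the pose to reach, as a shift and turn from the pose commanded when the call began, along the tool's axes at that moment; what a row does not reach only later rows make up. A row lasts 1/10 s, in which the tool goes at most 50 mm and 8.59 degrees, less where a joint would pass 70% of its speed; a pose out of reach is approached as far as the arm can. A call with a gripper value outside its range is refused whole. "jaw" is the opening in per cent of the stroke, from 0 (shut) to 100 (fully open), set as the call begins (left out, the last holds). The fingers move at their own pace and stop on an object; "grip_force" is the grip in N (left out, the last holds). Time passes only in rows, so rows that repeat a pose let the fingers close. It gives the time, the measured TCP pose, the force, the opening and the grip force at its end, in the units of the state.
- bot.observe(): the state, without advancing time (a new reading comes with each control period).
- vision.get_image(name): name is "scene" or "top"; returns a dict with "color" (400x640x3 uint8, red, green, blue), "fx", "fy", "cx", "cy" (pixels), "k1" (the pictures are not rectified: a ray, as slopes to the right and down, at radius r is drawn at 1 + k1 r^2 times it, then the intrinsics apply), "extrinsics" (4x4, takes a point from camera to world coordinates). Camera axes: x right, y down, z forward; pixel columns grow to the right and rows downward; lengths in m; the calibration is good to about 2 mm. A picture is of the moment at which its call begins. There is no depth.
- bot.job_done(): hands the job in; it is judged then, once.
Trained networks look in the newest picture that a camera, given by its name, has taken for a name from the list of things; names that differ only in an ending like _2 or _b are one class to them, and where a whole thing is asked for, a point or a joint stands for the part that bears it (a point fixed in the world has none). Each returns a list of dicts, best first, with "p" (0 to 1); they miss things now and then, are a little off and sometimes report something else, mostly with a low value. They report only what shows in the picture. A call takes as long as a camera call. They do not tell look-alikes from the thing itself.
- models.look_for(camera, label): "location" ([column, row] in pixels, amid what is visible of it).
The state is a dict: "clock": time; "qpos": joint angles; "joint_velocities": joint speeds; "effort": joint torques, N m; "eef_pos": TCP position; "ee_rot": TCP orientation; "contact_force": force on the tool from outside, world axes, zero at the start; "moment": the same for the moment, N m; "grip_width": finger opening in m; "grasp_force": force on a finger pad.
Only numpy, scipy, OpenCV 4.12 (cv2) and the standard library are available. Lean on these libraries where they do the work, as an engineer would, in place of code of your own. Each camera call takes 0.05 s, during which the arm holds its last target. There are 200 camera calls.

## Working session

There is one attempt and no reset: what is moved stays moved. The work goes in short steps, Python scripts to look and compute and a tool call to move; the robot and the scene stay as the last step left them, time stands still between calls to the robot, and variables do not carry over. Pictures are saved under pics/ and viewed, at most 14 in all, crops included, and the job is handed in when it is done.

Besides the shell and the picture viewer there is one more tool, called after "Request:" as name(argument=value, ...) on one line, values as JSON. drive_tool: Moves the arm, as the interface text tells. Its arguments: {"type":"object","properties":{"moves":{"type":"array","items":{"type":"array","items":{"type":"array","items":{"type":"number"}}}},"jaw":{"type":"number"},"grip_force":{"type":"number"}},"required":["moves"]}

```bash
ls; mkdir -p pics; cat > h.py <<'E'
import numpy as np, cv2
from cell import bot, vision, models
def cap(n,f=None):
    im=vision.get_image(n)
    if f: cv2.imwrite('pics/'+f,im['color'][:,:,::-1])
    return im
def K(im): return np.array([[im['fx'],0,im['cx']],[0,im['fy'],im['cy']],[0,0,1.]]),np.array([im['k1'],0,0,0.])
def px2w(im,uv,z):
    k,d=K(im)
    s=cv2.undistortPoints(np.array([[uv]],float),k,d)[0,0]
    E=np.array(im['extrinsics']);r=E[:3,:3]@np.array([s[0],s[1],1]);o=E[:3,3]
    return o+r*(z-o[2])/r[2]
def w2px(im,p):
    k,d=K(im);E=np.linalg.inv(np.array(im['extrinsics']))
    return cv2.projectPoints(np.array(p,float).reshape(-1,1,3),cv2.Rodrigues(E[:3,:3])[0],E[:3,3],k,d)[0][:,0]
E
python3 - <<'E'
from h import *
np.set_printoptions(precision=3,suppress=True)
t=cap('top','top1.png');s=cap('scene','scene1.png')
print(t['extrinsics'],s['extrinsics'],t['fx'],t['k1'])
hs={'screw_red':.084,'screw_blue':.084,'roller':.048,'nest_red':.009,'nest_blue':.009,'station':.006,'tray':.005,'mount':.006,'label_roll':.05,'cleaner':.13}
for l,z in hs.items():
    for n,im in(('top',t),('scene',s)):
        for r in models.look_for(n,l)[:3]: print(l,n,np.array(r['location']),round(r['p'],2),px2w(im,r['location'],z)[:2])
o=bot.observe();print(o['eef_pos'],o['ee_rot'],o['clock'],bot.finger_overhang)
E
```

```text
pics
[[ 0.018 -0.983  0.182  0.374]
 [-1.    -0.021 -0.016  0.008]
 [ 0.019 -0.181 -0.983  0.982]
 [ 0.     0.     0.     1.   ]] [[ 0.24   0.847 -0.475  0.926]
 [ 0.971 -0.205  0.126 -0.106]
 [ 0.01  -0.491 -0.871  0.735]
 [ 0.     0.     0.     1.   ]] 401.49190090295303 -0.09690934841223328
screw_red top [335.9 202.4] 0.84 [ 0.541 -0.041]
screw_red top [286.8 271.7] 0.83 [0.383 0.066]
screw_red top [351.2 271.6] 0.69 [ 0.386 -0.077]
screw_red scene [310.7 156.4] 0.84 [0.466 0.002]
screw_red scene [295.  201.2] 0.75 [ 0.561 -0.052]
screw_red scene [263.7 143.8] 0.68 [ 0.412 -0.085]
screw_blue top [309.2 191.2] 0.67 [0.566 0.02 ]
screw_blue scene [334.1 201.7] 0.62 [0.579 0.02 ]
roller top [329.6 175.8] 0.84 [ 0.612 -0.027]
roller top [326.7 185.9] 0.53 [ 0.587 -0.021]
roller scene [314.6 236.9] 0.84 [ 0.625 -0.029]
nest_red top [333.3 215.5] 0.7 [ 0.522 -0.039]
nest_red scene [333.8 199.7] 0.56 [0.534 0.035]
nest_red scene [302.2 220.8] 0.46 [ 0.567 -0.041]
nest_red scene [170.2 199.2] 0.33 [ 0.451 -0.302]
nest_blue scene [327.9 223. ] 0.5 [0.584 0.009]
station top [323.2 187.5] 0.85 [ 0.592 -0.013]
station scene [314.5 248.2] 0.82 [ 0.631 -0.03 ]
tray top [438.7 245. ] 0.76 [ 0.454 -0.3  ]
tray scene [170.3 199.5] 0.79 [ 0.449 -0.303]
mount top [189.5 231.3] 0.79 [0.476 0.313]
mount scene [450.7 154.2] 0.89 [0.48  0.329]
label_roll top [443.4 136.2] 0.89 [ 0.72  -0.308]
label_roll top [306.2 206.2] 0.44 [0.537 0.027]
label_roll scene [176.2 327.2] 0.87 [ 0.735 -0.298]
cleaner top [205.2 145.9] 0.84 [0.654 0.254]
cleaner scene [473.9 226.4] 0.93 [0.707 0.233]
[0.234 0.633 0.303] [-0.     0.176  0.984  0.   ] 1.1 0.064
```

View pics/top1.png

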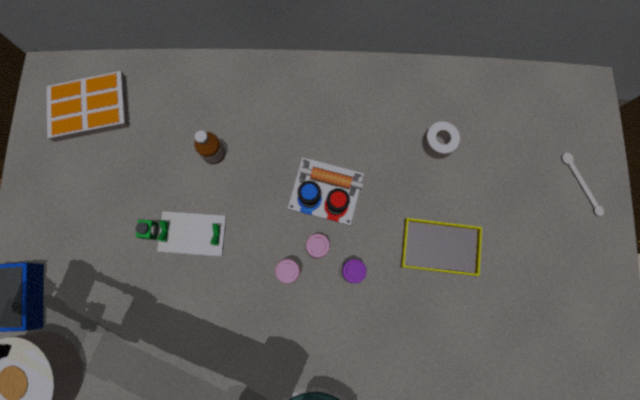

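```bash
python3 - <<'E'
import cv2
a=cv2.imread('pics/top1.png')[150:300,250:400];b=cv2.imread('pics/scene1.png')[120:300,230:380]
import numpy as np
cv2.imwrite('pics/c1.png',np.hstack([cv2.resize(a,(400,400),interpolation=2),cv2.resize(b,(400,480),interpolation=2)[:400]]))
E
```

```text
(no output)
```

View pics/c1.png

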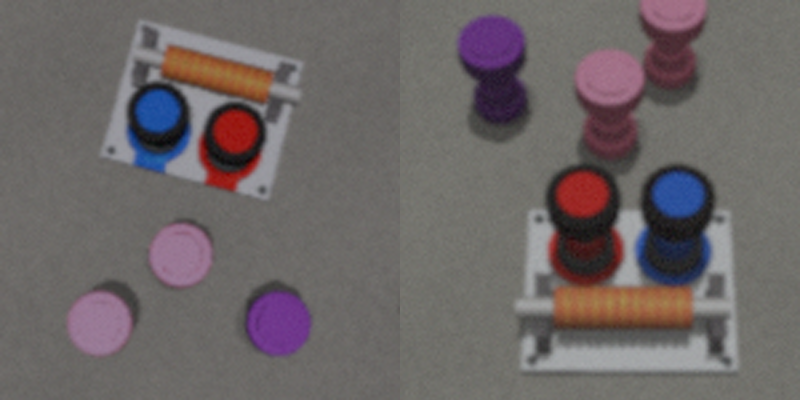

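The top view shows the red screw at about (338,200), blue at (309,191) and the roller behind them at (331,177). The look-alikes are at (318,245), (287,271) and (354,271). The tray is at (442,247), and the mount is at (190,233) with its housing at the left (150,229). Next I'll measure these more finely by colour.

```bash
cat >> h.py <<'E'
def blobs(im,lo,hi,box=None,amin=20):
    h=cv2.cvtColor(im['color'],cv2.COLOR_RGB2HSV);m=cv2.inRange(h,np.array(lo),np.array(hi))
    if lo[0]==0: m|=cv2.inRange(h,np.array([174,lo[1],lo[2]]),np.array([180,255,255]))
    if box: 
        q=np.zeros_like(m);x0,y0,x1,y1=box;q[y0:y1,x0:x1]=m[y0:y1,x0:x1];m=q
    n,lab,st,c=cv2.connectedComponentsWithStats(m)
    return [(st[i,4],c[i],(lab==i).astype(np.uint8)) for i in np.argsort(-st[:,4]) if i and st[i,4]>=amin]
RED=((0,140,60),(8,255,255));BLUE=((100,140,50),(118,255,255));YEL=((24,140,60),(35,255,255));ORG=((8,110,70),(20,255,255));GRN=((50,100,30),(80,255,255));WHT=((0,0,140),(180,45,255))
def rect(im,m,z):
    c=cv2.findContours(m,0,2)[0];c=max(c,key=cv2.contourArea)
    P=np.array([px2w(im,p[0],z)[:2] for p in c])*1000
    return cv2.minAreaRect(P.astype(np.float32))
E
python3 - <<'E'
from h import *
np.set_printoptions(precision=1,suppress=True)
t=cap('top');s=cap('scene')
bx={'top':((250,140,400,230)),'scene':(230,170,400,300)}
for n,im in(('top',t),('scene',s)):
    for k,c in(('red',RED),('blue',BLUE)):
        for a,p,m in blobs(im,*c,bx[n])[:3]: print(n,k,a,p,px2w(im,p,.093)[:2]*1000,px2w(im,p,.009)[:2]*1000)
    for a,p,m in blobs(im,*ORG,bx[n])[:1]: print(n,'roll',a,px2w(im,p,.040)[:2]*1000,rect(im,m,.04))
    for a,p,m in blobs(im,*YEL)[:1]: print(n,'tray',a,rect(im,m,.022))
    for a,p,m in blobs(im,*GRN)[:4]: print(n,'grn',a,p,px2w(im,p,.03)[:2]*1000)
    for a,p,m in blobs(im,*WHT,None,300)[:5]: print(n,'white',a,p,rect(im,m,.006))
E
python3 - <<'E'
import cv2,numpy as np
a=cv2.imread('pics/top1.png')[195:270,125:240];b=cv2.imread('pics/scene1.png')[105:205,380:520]
cv2.imwrite('pics/c2.png',np.hstack([cv2.resize(a,(400,261),interpolation=2),cv2.resize(b,(400,286),interpolation=2)[:261]]))
E
```

```text
top red 234 [338.  198.8] [547.5 -45.1] [563.9 -50.1]
top red 135 [333.4 213.4] [513.8 -35.3] [527.1 -39.4]
top blue 240 [308.8 191.2] [563.5  21.1] [581.5  22.4]
top blue 142 [308.4 206.4] [528.6  21.2] [543.2  22.5]
top roll 475 [610.1 -30.6] ((609.9889526367188, -30.47982406616211), (98.7537841796875, 29.560993194580078), 76.23213958740234)
top tray 660 ((449.3310241699219, -303.0598449707031), (192.27667236328125, 119.99087524414062), 83.91783142089844)
top grn 335 [153.6 229.9] [474.3 393.4]
top grn 120 [215.2 234.2] [467.6 242.6]
top white 2083 [191.6 233.5] ((471.3105773925781, 308.6524353027344), (157.8552703857422, 97.69234466552734), 87.43991088867188)
top white 1826 [ 29.9 367.8] ((124.8940658569336, 708.7443237304688), (148.55740356445312, 145.0172882080078), 4.579562187194824)
top white 958 [ 83.9 103.7] ((810.5068359375, 632.578369140625), (150.8624267578125, 213.76319885253906), 11.758576393127441)
top white 557 [443.2 136.7] ((735.7103271484375, -322.4493713378906), (82.68276977539062, 81.745361328125), 43.931190490722656)
scene red 298 [298.1 192.3] [548.1 -42.5] [49
[... 582 characters left out ...]

scene grn 117 [417.1 153. ] [473.8 242.5]
scene white 1815 [442.3 154.7] ((472.7396545410156, 311.07025146484375), (158.09744262695312, 98.13565826416016), 87.20747375488281)
scene white 1348 [171.  320.6] ((706.8831176757812, -319.15771484375), (85.54682922363281, 85.34911346435547), 35.43426513671875)
scene white 1069 [527.2  10.9] ((28.80636215209961, 792.1802978515625), (228.55023193359375, 115.0877456665039), 80.24817657470703)
scene white 860 [618.9 251.9] ((768.4098510742188, 578.48291015625), (113.18551635742188, 227.0288543701172), 53.919647216796875)
scene white 583 [316.7 254. ] ((639.2628784179688, -29.368324279785156), (137.76551818847656, 25.522483825683594), 76.3078384399414)
```

View pics/c2.png

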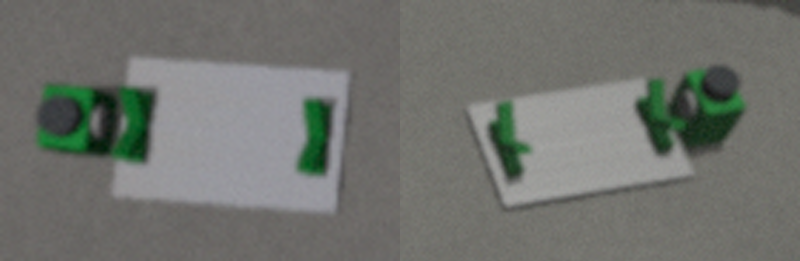

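Top (548,-44) is red and (564,22) is blue, in mm. Station yaw is -13.7°, the roller is at about (613,-30), the tray at (451,-302) with yaw -6°, and the mount at (472,310) with yaw -2.7°. Now I'll move.

```bash
cat > go.py <<'E'
import sys,numpy as np
from scipy.spatial.transform import Rotation as R
from cell import bot
o=bot.observe();w,x,y,z=o['ee_rot'];r=R.from_quat([x,y,z,w]);p=np.array(o['eef_pos'])*1000
M=r.as_matrix();yaw=np.degrees(np.arctan2(M[1,1],M[0,1]))
print('at',p.round(1),'yaw',round(yaw,2),'t',o['clock'])
a=list(map(float,sys.argv[1:]))
for i in range(0,len(a),4):
    d=M.T@(np.array(a[i:i+3])-p);dy=(yaw-a[i+3]+90)%180-90
    print('shift',d.round(1),'turn',round(dy,2),'len',np.linalg.norm(d).round(0))
E
python3 go.py 548 -44 230 -13.7
```

```text
at [234.5 633.  302.7] yaw 69.67 t 1.2
shift [-529.2 -525.9   72.7] turn 83.37 len 750.0
```

Request:
drive_tool(moves=[[[-529, -526, 73, 83.4], [-529, -526, 73, 83.4], [-529, -526, 73, 83.4], [-529, -526, 73, 83.4], [-529, -526, 73, 83.4]]], jaw=100, grip_force=30)

```text
clock: 1.7
eef_pos: [0.3394, 0.4054, 0.2784]
ee_rot: [0.0, 0.527, 0.85, 0.0]
contact_force: [-0.0, 0.4, 0.0]
grip_width: 0.0882
grasp_force: 0.0
```

```bash
python3 go.py 548 -44 230 -13.7
```

```text
at [339.4 405.4 278.4] yaw 26.38 t 1.7
shift [-495.3  -12.9   48.3] turn 40.08 len 498.0
```

Request:
drive_tool(moves=[[[-495, -13, 48, 40.1], [-495, -13, 48, 40.1], [-495, -13, 48, 40.1], [-495, -13, 48, 40.1], [-495, -13, 48, 40.1]]])

```text
clock: 2.2
eef_pos: [0.4455, 0.1802, 0.2546]
ee_rot: [0.0, 0.786, 0.618, 0.001]
contact_force: [0.4, 0.2, 0.7]
grip_width: 0.088
grasp_force: 0.0
```

```bash
python3 go.py 548 -44 160 -13.7 547.8 -43.8 128 -13.7
```

```text
at [445.5 180.2 254.6] yaw -13.69 t 2.2
shift [-193.6  152.5   94.6] turn 0.01 len 264.0
shift [-193.5  152.3  126.6] turn 0.01 len 277.0
```

Request:
drive_tool(moves=[[[-193.5, 152.3, 50, 0], [-193.5, 152.3, 50, 0], [-193.5, 152.3, 50, 0], [-193.5, 152.3, 50, 0], [-193.5, 152.3, 50, 0]]])

```text
clock: 2.7
eef_pos: [0.5484, -0.0425, 0.2045]
ee_rot: [0.0, 0.785, 0.62, 0.0]
contact_force: [0.8, 0.9, -0.5]
grip_width: 0.0882
grasp_force: 0.0
```

```bash
python3 go.py 547.8 -43.8 128 -13.7; python3 - <<'E'
from h import *
cap('top','t2.png')
E
python3 -c "
import cv2
a=cv2.imread('pics/t2.png')[140:260,250:410];cv2.imwrite('pics/t2c.png',cv2.resize(a,None,fx=3,fy=3))"
```

```text
at [548.4 -42.5 204.5] yaw -13.42 t 2.7
shift [-1.4 -0.3 76.5] turn 0.28 len 77.0
```

View pics/t2c.png

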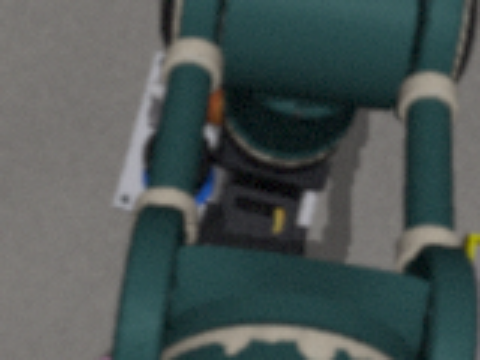

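The arm hides the station from above, with the gripper over the red screw. The measurements from both cameras agree, so I'll go down.

Request:
drive_tool(moves=[[[-1, 0, 45, 0], [-1, 0, 65, 0], [-1, 0, 76, 0], [-1, 0, 76, 0], [-1, 0, 76, 0]]])

```text
clock: 3.25
eef_pos: [0.5482, -0.0411, 0.1294]
ee_rot: [0.0, 0.785, 0.62, 0.0]
contact_force: [0.8, 1.0, 0.2]
grip_width: 0.0881
grasp_force: 0.0
```

Request:
drive_tool(moves=[[[0, 0, 0, 0], [0, 0, 0, 0], [0, 0, 0, 0], [0, 0, 0, 0], [0, 0, 0, 0]]], jaw=40, grip_force=25)

```text
clock: 3.75
eef_pos: [0.5478, -0.0414, 0.1289]
ee_rot: [0.0, 0.785, 0.62, 0.0]
contact_force: [-0.8, 0.1, 2.1]
grip_width: 0.053
grasp_force: 25.0
```

Request:
drive_tool(moves=[[[0, 0, -20, 0], [0, 0, -60, 0], [0, 0, -100, 0], [0, 0, -100, 0], [0, 0, -100, 0]]])

```text
clock: 4.25
eef_pos: [0.5476, -0.0414, 0.2289]
ee_rot: [0.001, 0.785, 0.62, 0.0]
contact_force: [-0.0, 0.3, -4.3]
grip_width: 0.0529
grasp_force: 25.0
```

```bash
python3 go.py 446.3 -345 229 -6 446.3 -345 126 -6
```

```text
at [547.6 -41.4 228.9] yaw -13.4 t 4.25
shift [-3.188e+02 -2.820e+01 -2.000e-01] turn -7.4 len 320.0
shift [-318.8  -28.4  102.8] turn -7.4 len 336.0
```

Request:
drive_tool(moves=[[[-30, -3, 0, -2], [-75, -7, 0, -5], [-125, -11, 0, -7.4], [-175, -15, 0, -7.4], [-225, -20, 0, -7.4]]])

```text
clock: 4.75
eef_pos: [0.4737, -0.2557, 0.2253]
ee_rot: [-0.003, 0.743, 0.669, -0.001]
contact_force: [0.7, 0.6, -2.3]
grip_width: 0.0535
grasp_force: 25.0
```

Request:
drive_tool(moves=[[[-45, 0, 0, 0], [-80, 0, 0, 0], [-93, 3, 0, 0], [-93, 3, 0, 0], [-93, 3, 0, 0]]])

```text
clock: 5.25
eef_pos: [0.4686, -0.3464, 0.2265]
ee_rot: [-0.002, 0.743, 0.669, 0.0]
contact_force: [-0.3, 0.7, -4.4]
grip_width: 0.0533
grasp_force: 25.0
```

```bash
python3 go.py 446.3 -345 126 -6
```

```text
at [ 468.6 -346.4  226.5] yaw -6.01 t 5.25
shift [ -1.2 -22.1 100.5] turn -0.01 len 103.0
```

Request:
drive_tool(moves=[[[-1, -22, 20, 0], [-1, -22, 60, 0], [-1, -22, 90, 0], [-1, -22, 98, 0], [-1, -22, 98, 0]]])

```text
clock: 5.75
eef_pos: [0.4466, -0.3443, 0.1288]
ee_rot: [-0.002, 0.743, 0.67, -0.0]
contact_force: [0.4, 0.7, -2.3]
grip_width: 0.0532
grasp_force: 25.0
```

Request:
drive_tool(moves=[[[0, 0, 2, 0], [0, 0, 3, 0], [0, 0, 3, 0]]])

```text
clock: 6.05
eef_pos: [0.4483, -0.3471, 0.1291]
ee_rot: [0.001, 0.743, 0.669, 0.0]
contact_force: [-0.1, 0.6, -2.9]
grip_width: 0.0532
grasp_force: 25.0
```

Request:
drive_tool(moves=[[[0, 0, 1, 0], [0, 0, 1, 0], [0, 0, 1, 0]]])

```text
clock: 6.35
eef_pos: [0.4474, -0.3467, 0.1267]
ee_rot: [0.0, 0.743, 0.669, 0.0]
contact_force: [-0.4, 0.3, -2.5]
grip_width: 0.0531
grasp_force: 25.0
```

```bash
python3 - <<'E'
from h import *
o=bot.observe();print(o['qpos'],o['eef_pos'],o['contact_force'])
cap('scene','s3.png')
o=bot.observe();print(o['qpos'],o['eef_pos'],o['contact_force'])
E
python3 -c "
import cv2
a=cv2.imread('pics/s3.png')[80:280,60:360];cv2.imwrite('pics/s3c.png',cv2.resize(a,None,fx=2.5,fy=2.5))"
```

```text
[-7.03330558e-01  2.32511036e-01  1.99553878e+00 -6.27372076e-06
  9.13234943e-01 -5.98426028e-01] [ 0.44736863 -0.34672193  0.12672324] [-0.37173149  0.32323774 -2.45451742]
[-7.03312294e-01  2.32573973e-01  1.99565664e+00 -3.50704458e-06
  9.13160095e-01 -5.98409717e-01] [ 0.44732909 -0.34667406  0.12663492] [ 0.02128687 -1.30785928 -2.4077304 ]
```

View pics/s3c.png

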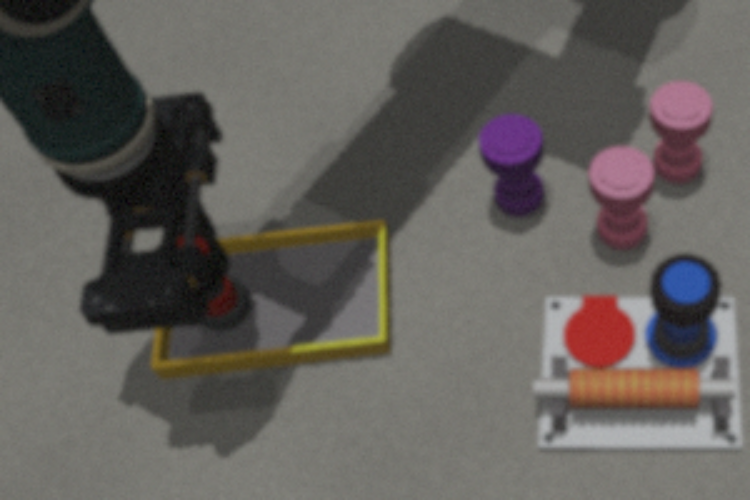

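The red screw is held upright inside the tray, with its foot at about crop pixel (225,305). The roller and blue screw are undisturbed. Now I'll lower it the rest of the way.

Request:
drive_tool(moves=[[[0, 0, 1, 0], [0, 0, 2, 0], [0, 0, 2, 0], [0, 0, 2, 0]]])

```text
clock: 6.8
eef_pos: [0.4475, -0.3466, 0.1252]
ee_rot: [0.0, 0.743, 0.669, 0.0]
contact_force: [-1.8, 2.3, 5.1]
grip_width: 0.0534
grasp_force: 25.0
```

Contact felt. Release and rise.

Request:
drive_tool(moves=[[[0, 0, 0, 0], [0, 0, 0, 0], [0, 0, 0, 0], [0, 0, 0, 0]]], jaw=100)

```text
clock: 7.2
eef_pos: [0.4474, -0.3467, 0.1243]
ee_rot: [0.0, 0.743, 0.669, -0.0]
contact_force: [0.5, 0.2, -0.2]
grip_width: 0.0828
grasp_force: 0.0
```

Request:
drive_tool(moves=[[[0, 0, -20, 0], [0, 0, -60, 0], [0, 0, -100, 0], [0, 0, -100, 0]]])

```text
clock: 7.6
eef_pos: [0.4503, -0.3491, 0.2312]
ee_rot: [0.006, 0.743, 0.669, 0.001]
contact_force: [0.4, -0.3, 0.8]
grip_width: 0.0882
grasp_force: 0.0
```

```bash
python3 go.py 563.9 22.3 225 -13.7
```

```text
at [ 450.3 -349.1  231.2] yaw -6.0 t 7.6
shift [381.3  74.1   4.4] turn 7.7 len 388.0
```

Request:
drive_tool(moves=[[[381, 74, 0, 7.7], [381, 74, 0, 7.7], [381, 74, 0, 7.7], [381, 74, 0, 7.7], [381, 74, 0, 7.7]]])

```text
clock: 8.1
eef_pos: [0.5203, -0.1056, 0.2238]
ee_rot: [-0.0, 0.787, 0.618, -0.0]
contact_force: [0.9, -0.3, -0.6]
grip_width: 0.0879
grasp_force: 0.0
```

```bash
python3 go.py 563.9 22.3 200 -13.7
```

```text
at [ 520.3 -105.6  223.8] yaw -13.73 t 8.1
shift [134.6  12.   23.8] turn -0.03 len 137.0
```

Request:
drive_tool(moves=[[[50, 4, 8, 0], [100, 9, 16, 0], [134.6, 12, 24, 0], [134.6, 12, 24, 0], [134.6, 12, 24, 0]]])

```text
clock: 8.6
eef_pos: [0.5634, 0.021, 0.1994]
ee_rot: [-0.0, 0.786, 0.619, -0.001]
contact_force: [0.0, -1.1, -0.6]
grip_width: 0.0884
grasp_force: 0.0
```

```bash
python3 go.py 563.9 22.3 129 -13.7
```

```text
at [563.4  21.  199.4] yaw -13.57 t 8.6
shift [ 1.4  0.3 70.4] turn 0.13 len 70.0
```

Request:
drive_tool(moves=[[[1, 0, 40, 0], [1, 0, 60, 0], [1, 0, 70, 0], [1, 0, 70, 0], [1, 0, 70, 0]]])

```text
clock: 9.1
eef_pos: [0.5647, 0.0205, 0.1313]
ee_rot: [0.0, 0.787, 0.617, 0.0]
contact_force: [0.4, 0.7, 0.4]
grip_width: 0.0884
grasp_force: 0.0
```

Request:
drive_tool(moves=[[[0, 0, 0, 0], [0, 0, 0, 0], [0, 0, 0, 0], [0, 0, 0, 0], [0, 0, 0, 0]]], jaw=40)

```text
clock: 9.6
eef_pos: [0.5643, 0.0215, 0.1308]
ee_rot: [0.0, 0.786, 0.618, 0.0]
contact_force: [-0.7, 0.5, 2.4]
grip_width: 0.0534
grasp_force: 25.0
```

Request:
drive_tool(moves=[[[0, 0, -20, 0], [0, 0, -60, 0], [0, 0, -100, 0], [0, 0, -100, 0], [0, 0, -100, 0]]])

```text
clock: 10.1
eef_pos: [0.5646, 0.0215, 0.2314]
ee_rot: [0.001, 0.786, 0.618, 0.001]
contact_force: [-0.2, -0.2, -3.1]
grip_width: 0.0532
grasp_force: 25.0
```

```bash
python3 go.py 455.7 -257 229 -6
```

```text
at [564.6  21.5 231.4] yaw -13.69 t 10.1
shift [-296.3  -39.9    2.2] turn -7.69 len 299.0
```

Request:
drive_tool(moves=[[[-30, -4, 0, -2], [-75, -10, 0, -5], [-125, -17, 0, -7.7], [-175, -23, 0, -7.7], [-220, -30, 0, -7.7]]])

```text
clock: 10.6
eef_pos: [0.4805, -0.1862, 0.2277]
ee_rot: [-0.002, 0.743, 0.669, -0.001]
contact_force: [1.3, -0.2, -1.7]
grip_width: 0.0537
grasp_force: 25.0
```

```bash
python3 go.py 455.7 -257 229 -6
```

```text
at [ 480.5 -186.2  227.7] yaw -5.97 t 10.6
shift [-73.  -17.3  -1.3] turn 0.03 len 75.0
```

Request:
drive_tool(moves=[[[-40, -10, 0, 0], [-66, -17, 0, 0], [-66, -17, 30, 0], [-66, -17, 70, 0], [-66, -17, 90, 0]]])

```text
clock: 11.1
eef_pos: [0.4554, -0.2475, 0.1349]
ee_rot: [-0.004, 0.744, 0.669, -0.001]
contact_force: [-0.4, 0.6, -1.9]
grip_width: 0.0532
grasp_force: 25.0
```

Request:
drive_tool(moves=[[[0, 0, 5, 0], [0, 0, 8, 0], [0, 0, 8, 0], [0, 0, 8, 0]]])

```text
clock: 11.5
eef_pos: [0.46, -0.2494, 0.1336]
ee_rot: [0.001, 0.743, 0.669, 0.0]
contact_force: [-0.2, 0.3, -0.7]
grip_width: 0.0534
grasp_force: 25.0
```

```bash
python3 go.py 455.7 -257 127 -6
```

```text
at [ 460.  -249.4  133.6] yaw -5.98 t 11.5
shift [-8.  -3.5  6.6] turn 0.02 len 11.0
```

Request:
drive_tool(moves=[[[-4, -4, 2, 0], [-4, -4, 4, 0], [-4, -4, 6, 0], [-4, -4, 7, 0], [-4, -4, 7, 0]]])

```text
clock: 12.0
eef_pos: [0.4549, -0.253, 0.1268]
ee_rot: [0.0, 0.743, 0.669, -0.0]
contact_force: [-2.4, 0.4, 7.1]
grip_width: 0.0537
grasp_force: 25.0
```

Request:
drive_tool(moves=[[[0, 0, 1, 0], [0, 0, 1, 0], [0, 0, 1, 0]]])

```text
clock: 12.3
eef_pos: [0.455, -0.2531, 0.1268]
ee_rot: [0.0, 0.743, 0.669, -0.0]
contact_force: [-5.5, 2.1, 13.1]
grip_width: 0.0529
grasp_force: 25.0
```

Request:
drive_tool(moves=[[[0, 0, -1, 0], [0, 0, -1, 0], [0, 0, -1, 0], [0, 0, -1, 0]]], jaw=100)

```text
clock: 12.7
eef_pos: [0.4547, -0.2526, 0.1252]
ee_rot: [-0.0, 0.743, 0.669, -0.0]
contact_force: [-0.0, 0.0, -0.5]
grip_width: 0.083
grasp_force: 0.0
```

Request:
drive_tool(moves=[[[0, 0, -20, 0], [0, 0, -60, 0], [0, 0, -100, 0], [0, 0, -100, 0]]])

```text
clock: 13.1
eef_pos: [0.458, -0.2546, 0.2317]
ee_rot: [0.005, 0.743, 0.669, 0.002]
contact_force: [0.9, -0.5, 0.1]
grip_width: 0.088
grasp_force: 0.0
```

```bash
python3 go.py 613 -30.4 180 -13.7; python3 - <<'E'
from h import *
np.set_printoptions(precision=1,suppress=True)
s=cap('scene','s4.png');t=cap('top')
for k,c in(('red',RED),('blue',BLUE)):
  for n,im,b in(('scene',s,(90,120,260,290)),('top',t,(390,200,500,290))):
    for a,p,m in blobs(im,*c,b)[:2]: print(n,k,a,p,px2w(im,p,.089)[:2]*1000)
for n,im,b in(('scene',s,(230,170,400,300)),('top',t,(250,140,400,230))):
  for a,p,m in blobs(im,*ORG,b)[:1]: print(n,a,px2w(im,p,.04)[:2]*1000,rect(im,m,.04))
E
python3 -c "
import cv2
a=cv2.imread('pics/s4.png')[80:280,60:360];cv2.imwrite('pics/s4c.png',cv2.resize(a,None,fx=2.5,fy=2.5))"
```

```text
at [ 458.  -254.6  231.7] yaw -6.0 t 13.1
shift [239.4 130.2  51.9] turn 7.7 len 277.0
scene red 275 [134.6 181.9] [ 447.6 -346.8]
scene red 69 [146.8 200.9] [ 496.6 -324.7]
scene blue 233 [183.7 174.8] [ 453.9 -251.3]
scene blue 69 [193.5 194.2] [ 503.  -236.4]
top blue 216 [429.7 242.2] [ 453.3 -253.5]
scene 743 [616.7 -30. ] ((616.0060424804688, -29.838542938232422), (97.25357818603516, 31.77765464782715), 76.33837890625)
top 470 [610.1 -30.8] ((610.1387329101562, -30.511009216308594), (98.82379913330078, 29.204925537109375), 75.95325469970703)
```

View pics/s4c.png

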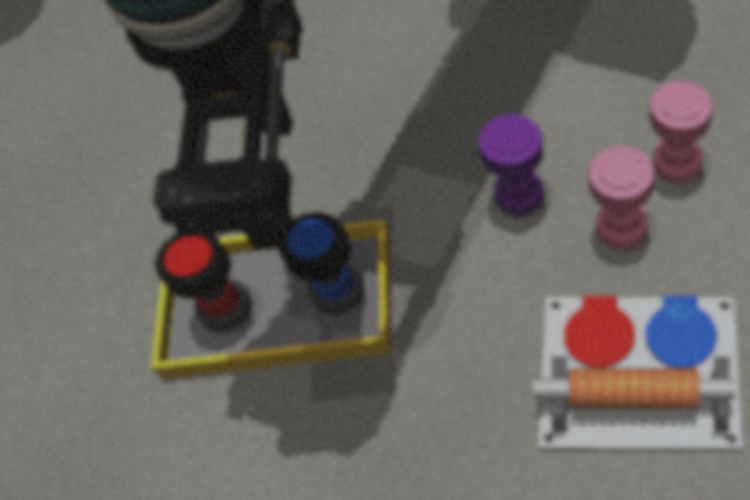

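Both screws stand in the tray, red top at crop (190,257) and blue at (310,238). The roller is unmoved at (633,387), and both nests are clear.

Request:
drive_tool(moves=[[[45, 25, 10, 7.7], [88, 48, 19, 7.7], [131, 71, 28, 7.7], [174, 95, 38, 7.7], [215, 117, 46, 7.7]]], jaw=65)

```text
clock: 13.7
eef_pos: [0.5924, -0.0498, 0.1765]
ee_rot: [-0.001, 0.786, 0.618, -0.002]
contact_force: [1.1, -0.5, 0.2]
grip_width: 0.0571
grasp_force: 0.0
```

Request:
drive_tool(moves=[[[20, 9, 0, 0], [20, 9, 0, 0], [20, 9, 0, 0]]])

```text
clock: 14.0
eef_pos: [0.6053, -0.0342, 0.1774]
ee_rot: [-0.001, 0.786, 0.618, -0.002]
contact_force: [-0.8, -0.5, 0.6]
grip_width: 0.0574
grasp_force: 0.0
```

```bash
python3 go.py 613 -30.4 79 -13.7
```

```text
at [605.3 -34.2 177.4] yaw -13.62 t 14.0
shift [ 5.6  7.  98.4] turn 0.08 len 99.0
```

Request:
drive_tool(moves=[[[5, 6, 30, 0], [5, 6, 50, 0], [5, 6, 50, 0], [5, 6, 50, 0], [5, 6, 50, 0]]])

```text
clock: 14.5
eef_pos: [0.6139, -0.0319, 0.1308]
ee_rot: [0.001, 0.787, 0.617, 0.001]
contact_force: [0.8, 0.4, 0.5]
grip_width: 0.0573
grasp_force: 0.0
```

```bash
python3 go.py 613 -30.4 79 -13.7
```

```text
at [613.9 -31.9 130.8] yaw -13.77 t 14.5
shift [ 1.2 -1.3 51.8] turn -0.07 len 52.0
```

Request:
drive_tool(moves=[[[1, -1, 25, 0], [1, -1, 42, 0], [1, -1, 51, 0], [1, -1, 51, 0], [1, -1, 51, 0]]])

```text
clock: 15.0
eef_pos: [0.613, -0.0298, 0.0788]
ee_rot: [-0.0, 0.786, 0.618, -0.0]
contact_force: [0.5, 0.3, 0.6]
grip_width: 0.057
grasp_force: 0.0
```

Request:
drive_tool(moves=[[[0, 0, 0, 0], [0, 0, 0, 0], [0, 0, 0, 0], [0, 0, 0, 0], [0, 0, 0, 0]]], jaw=20, grip_force=30)

```text
clock: 15.5
eef_pos: [0.6128, -0.0297, 0.0791]
ee_rot: [-0.0, 0.786, 0.618, -0.0]
contact_force: [-2.5, 0.9, 5.0]
grip_width: 0.031
grasp_force: 30.0
```

Request:
drive_tool(moves=[[[0, 0, -20, 0], [0, 0, -60, 0], [0, 0, -100, 0], [0, 0, -100, 0]]])

```text
clock: 15.9
eef_pos: [0.6168, -0.0301, 0.1846]
ee_rot: [0.004, 0.786, 0.618, 0.004]
contact_force: [1.4, -0.3, -2.8]
grip_width: 0.031
grasp_force: 30.0
```

```bash
python3 go.py 472 310 180 -2.7
```

```text
at [616.8 -30.1 184.6] yaw -13.7 t 15.9
shift [ 296.1 -221.2    2.6] turn -11.0 len 370.0
```

Request:
drive_tool(moves=[[[25, -18, 0, -4], [60, -45, 0, -8], [100, -75, 0, -11], [140, -105, 0, -11], [180, -135, 0, -11]]])

```text
clock: 16.4
eef_pos: [0.5221, 0.1781, 0.1761]
ee_rot: [-0.001, 0.724, 0.69, -0.001]
contact_force: [0.3, 0.4, -3.7]
grip_width: 0.0309
grasp_force: 30.0
```

```bash
python3 go.py 472 310 180 -2.7
```

```text
at [522.1 178.1 176.1] yaw -2.74 t 16.4
shift [129.4 -56.4  -3.9] turn -0.04 len 141.0
```

Request:
drive_tool(moves=[[[45, -20, 0, 0], [85, -38, 0, 0], [110, -48, 0, 0], [120, -52, 0, 0], [120, -52, 0, 0]]])

```text
clock: 16.9
eef_pos: [0.4767, 0.2999, 0.1767]
ee_rot: [-0.0, 0.723, 0.691, -0.001]
contact_force: [-0.9, 0.4, -3.5]
grip_width: 0.0309
grasp_force: 30.0
```

Request:
drive_tool(moves=[[[0, 0, 0, 0], [0, 0, 0, 0]]])

```text
clock: 17.1
eef_pos: [0.4784, 0.298, 0.1779]
ee_rot: [0.0, 0.724, 0.69, -0.001]
contact_force: [0.2, 0.1, -4.1]
grip_width: 0.031
grasp_force: 30.0
```

```bash
python3 go.py 472 310 120 -2.7 472 310 79 -2.7; python3 - <<'E'
from h import *
cap('scene','s5.png');
a=cv2.imread('pics/s5.png')[60:260,380:580];cv2.imwrite('pics/s5c.png',cv2.resize(a,None,fx=3,fy=3))
E
```

```text
at [478.4 298.  177.9] yaw -2.79 t 17.1
shift [11.8 -6.9 57.9] turn -0.09 len 60.0
shift [11.8 -6.9 98.9] turn -0.09 len 100.0
```

View pics/s5c.png

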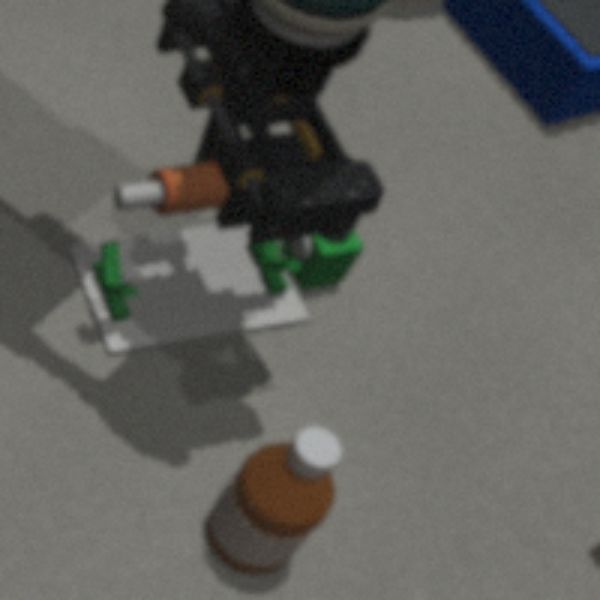

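The roller hangs level over the mount, and the bottle at crop (275,500) is well clear. I'll descend in two stages.

Request:
drive_tool(moves=[[[8, -4, 10, 0], [12, -7, 30, 0], [12, -7, 50, 0], [12, -7, 58, 0], [12, -7, 58, 0]]])

```text
clock: 17.65
eef_pos: [0.4705, 0.3109, 0.1187]
ee_rot: [-0.0, 0.724, 0.69, -0.002]
contact_force: [-0.7, -0.2, -3.4]
grip_width: 0.0307
grasp_force: 30.0
```

Request:
drive_tool(moves=[[[0, 0, 0, 0], [0, 0, 0, 0]]])

```text
clock: 17.85
eef_pos: [0.4725, 0.3121, 0.1218]
ee_rot: [0.0, 0.724, 0.69, 0.001]
contact_force: [1.3, 0.2, -3.9]
grip_width: 0.0311
grasp_force: 30.0
```

```bash
python3 go.py 472 310 79 -2.7
```

```text
at [472.5 312.1 121.8] yaw -2.72 t 17.85
shift [-2.2 -0.5 42.8] turn -0.02 len 43.0
```

Request:
drive_tool(moves=[[[-2, 0, 12, 0], [-2, 0, 24, 0], [-2, 0, 33, 0], [-2, 0, 38, 0], [-2, 0, 38, 0]]])

```text
clock: 18.35
eef_pos: [0.4709, 0.3093, 0.0812]
ee_rot: [-0.0, 0.724, 0.69, -0.001]
contact_force: [0.9, 0.3, -4.2]
grip_width: 0.0308
grasp_force: 30.0
```

Request:
drive_tool(moves=[[[0, 0, 1, 0], [0, 0, 2, 0], [0, 0, 2, 0]]])

```text
clock: 18.65
eef_pos: [0.4717, 0.3098, 0.0808]
ee_rot: [0.0, 0.724, 0.69, 0.0]
contact_force: [0.6, -0.3, -4.0]
grip_width: 0.031
grasp_force: 30.0
```

Request:
drive_tool(moves=[[[0, 0, 1, 0], [0, 0, 2, 0], [0, 0, 2, 0], [0, 0, 2, 0]]])

```text
clock: 19.05
eef_pos: [0.4718, 0.3099, 0.0793]
ee_rot: [0.0, 0.724, 0.69, 0.0]
contact_force: [-2.2, -0.5, 3.0]
grip_width: 0.0312
grasp_force: 30.0
```

Seated. I'll open partway, rise and look.

Request:
drive_tool(moves=[[[0, 0, 0, 0], [0, 0, 0, 0], [0, 0, 0, 0], [0, 0, 0, 0]]], jaw=65)

```text
clock: 19.45
eef_pos: [0.4717, 0.3098, 0.0787]
ee_rot: [0.0, 0.724, 0.69, 0.0]
contact_force: [-0.0, 1.0, 0.7]
grip_width: 0.0573
grasp_force: 0.0
```

Request:
drive_tool(moves=[[[0, 0, -20, 0], [0, 0, -60, 0], [0, 0, -100, 0], [0, 0, -150, 0]]])

```text
clock: 19.85
eef_pos: [0.4704, 0.309, 0.2283]
ee_rot: [-0.0, 0.724, 0.69, -0.002]
contact_force: [0.1, 0.2, 0.5]
grip_width: 0.057
grasp_force: 0.0
```

```bash
python3 go.py 447.5 -347 229 -6; python3 - <<'E'
from h import *
s=cap('scene','s6.png');t=cap('top')
for n,im,b in(('scene',s,(380,100,520,220)),('top',t,(140,190,240,270))):
  for a,p,m in blobs(im,*ORG,b)[:1]: print(n,a,px2w(im,p,.04)[:2]*1000,rect(im,m,.04))
a=cv2.imread('pics/s6.png')[60:260,380:580];cv2.imwrite('pics/s6c.png',cv2.resize(a,None,fx=3,fy=3))
E
```

```text
at [470.4 309.  228.3] yaw -2.7 t 19.85
shift [-6.564e+02  8.000e+00  6.000e-01] turn 3.3 len 656.0
scene 501 [477.62442891 311.0815869 ] ((477.77398681640625, 311.99310302734375), (105.35340118408203, 32.66646957397461), 87.16337585449219)
top 500 [470.78692011 309.13344249] ((471.02496337890625, 309.28460693359375), (102.27562713623047, 28.998218536376953), 86.81394958496094)
```

View pics/s6c.png

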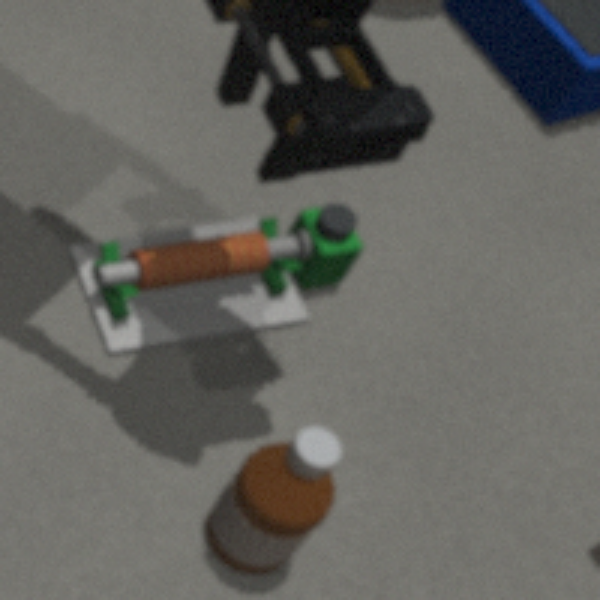

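The roller lies in both green V rests, from crop (110,270) to (300,245). Now I'll fetch the blue screw.

Request:
drive_tool(moves=[[[-250, 3, 0, 3.3], [-250, 3, 0, 3.3], [-250, 3, 0, 3.3], [-250, 3, 0, 3.3], [-250, 3, 0, 3.3]]], jaw=100)

```text
clock: 20.45
eef_pos: [0.4621, 0.0582, 0.2282]
ee_rot: [0.0, 0.743, 0.669, 0.0]
contact_force: [0.9, 0.2, -0.0]
grip_width: 0.0879
grasp_force: 0.0
```

```bash
python3 go.py 454.8 -253 229 -6
```

```text
at [462.1  58.2 228.2] yaw -5.96 t 20.45
shift [-310.2   25.    -0.8] turn 0.04 len 311.0
```

Request:
drive_tool(moves=[[[-50, 4, 0, 0], [-100, 8, 0, 0], [-150, 12, 0, 0], [-200, 16, 0, 0], [-250, 20, 0, 0]]])

```text
clock: 20.95
eef_pos: [0.4559, -0.192, 0.2282]
ee_rot: [0.0, 0.743, 0.669, 0.0]
contact_force: [1.6, 0.6, 0.9]
grip_width: 0.0882
grasp_force: 0.0
```

Request:
drive_tool(moves=[[[-40, 3, 0, 0], [-58, 5, 0, 0], [-58, 5, 0, 0], [-58, 5, 0, 0]]])

```text
clock: 21.35
eef_pos: [0.455, -0.2481, 0.2279]
ee_rot: [-0.001, 0.744, 0.669, -0.0]
contact_force: [-0.6, 0.9, -0.2]
grip_width: 0.0885
grasp_force: 0.0
```

```bash
python3 go.py 454.8 -253 127 -6
```

```text
at [ 455.  -248.1  227.9] yaw -6.08 t 21.35
shift [ -5.    0.4 100.8] turn -0.08 len 101.0
```

Request:
drive_tool(moves=[[[-4, 0, 40, 0], [-4, 0, 75, 0], [-4, 0, 95, 0], [-4, 0, 100, 0], [-4, 0, 100, 0]]])

```text
clock: 21.85
eef_pos: [0.4547, -0.2508, 0.1279]
ee_rot: [-0.001, 0.743, 0.67, -0.0]
contact_force: [-0.1, -0.3, 0.3]
grip_width: 0.088
grasp_force: 0.0
```

Request:
drive_tool(moves=[[[0, 0, 0, 0], [0, 0, 0, 0], [0, 0, 0, 0], [0, 0, 0, 0], [0, 0, 0, 0]]], jaw=40, grip_force=25)

```text
clock: 22.35
eef_pos: [0.4552, -0.2525, 0.1293]
ee_rot: [0.0, 0.743, 0.669, 0.0]
contact_force: [-0.0, 0.6, 2.5]
grip_width: 0.0532
grasp_force: 25.0
```

Request:
drive_tool(moves=[[[0, 0, -20, 0], [0, 0, -60, 0], [0, 0, -100, 0], [0, 0, -100, 0], [0, 0, -100, 0]]])

```text
clock: 22.85
eef_pos: [0.4554, -0.2526, 0.2295]
ee_rot: [0.001, 0.743, 0.669, 0.0]
contact_force: [-0.8, -0.3, -1.8]
grip_width: 0.0531
grasp_force: 25.0
```

```bash
python3 go.py 564 22 229 -13.7
```

```text
at [ 455.4 -252.6  229.5] yaw -6.01 t 22.85
shift [284.4  79.3   0.4] turn 7.69 len 295.0
```

Request:
drive_tool(moves=[[[30, 8, 0, 2], [75, 21, 0, 5], [122, 34, 0, 7.7], [168, 47, 0, 7.7], [214, 60, 0, 7.7]]])

```text
clock: 23.35
eef_pos: [0.5358, -0.0438, 0.2258]
ee_rot: [-0.002, 0.787, 0.618, -0.002]
contact_force: [0.4, -0.3, -1.1]
grip_width: 0.0535
grasp_force: 25.0
```

Request:
drive_tool(moves=[[[40, 6, 0, 0], [60, 9, 0, 0], [66, 10, 0, 0], [66, 10, 0, 0], [66, 10, 0, 0]]])

```text
clock: 23.85
eef_pos: [0.5614, 0.0152, 0.2272]
ee_rot: [-0.001, 0.787, 0.618, -0.001]
contact_force: [-0.2, -0.1, -1.5]
grip_width: 0.0534
grasp_force: 25.0
```

```bash
python3 go.py 564.2 22 140 -13.7
```

```text
at [561.4  15.2 227.2] yaw -13.73 t 23.85
shift [ 7.4  1.3 87.2] turn -0.03 len 88.0
```

Request:
drive_tool(moves=[[[6, 1, 30, 0], [6, 1, 60, 0], [6, 1, 80, 0], [6, 1, 85, 0], [6, 1, 85, 0]]])

```text
clock: 24.35
eef_pos: [0.5638, 0.0205, 0.1427]
ee_rot: [-0.001, 0.787, 0.617, -0.001]
contact_force: [-0.5, -0.2, -2.2]
grip_width: 0.0532
grasp_force: 25.0
```

Request:
drive_tool(moves=[[[0, 0, 2, 0], [0, 0, 2, 0], [0, 0, 2, 0], [0, 0, 2, 0]]])

```text
clock: 24.75
eef_pos: [0.5653, 0.0217, 0.1426]
ee_rot: [0.001, 0.786, 0.618, 0.001]
contact_force: [0.1, 0.1, -1.3]
grip_width: 0.0533
grasp_force: 25.0
```

```bash
python3 go.py 564.2 22 133 -13.7
```

```text
at [565.3  21.7 142.6] yaw -13.7 t 24.75
shift [ 0.  -1.2  9.6] turn -0.0 len 10.0
```

Request:
drive_tool(moves=[[[0, -1, 3, 0], [0, -1, 6, 0], [0, -1, 8, 0], [0, -1, 8, 0], [0, -1, 8, 0]]])

```text
clock: 25.25
eef_pos: [0.5638, 0.0219, 0.1334]
ee_rot: [-0.0, 0.786, 0.618, -0.0]
contact_force: [0.3, -0.8, -1.3]
grip_width: 0.0534
grasp_force: 25.0
```

Request:
drive_tool(moves=[[[0, 0, 1, 0], [0, 0, 2, 0], [0, 0, 2, 0]]])

```text
clock: 25.55
eef_pos: [0.564, 0.022, 0.1333]
ee_rot: [-0.0, 0.786, 0.618, -0.0]
contact_force: [-5.1, 0.2, 10.4]
grip_width: 0.0533
grasp_force: 25.0
```

Request:
drive_tool(moves=[[[0, 0, -1, 0], [0, 0, -1, 0], [0, 0, -1, 0], [0, 0, -1, 0]]], jaw=100)

```text
clock: 25.95
eef_pos: [0.5638, 0.0219, 0.1324]
ee_rot: [-0.0, 0.786, 0.618, -0.0]
contact_force: [-0.1, 0.2, -0.3]
grip_width: 0.083
grasp_force: 0.0
```

Request:
drive_tool(moves=[[[0, 0, -20, 0], [0, 0, -60, 0], [0, 0, -95, 0], [0, 0, -95, 0]]])

```text
clock: 26.35
eef_pos: [0.5673, 0.0219, 0.2336]
ee_rot: [0.003, 0.786, 0.618, 0.004]
contact_force: [0.6, -0.3, 0.2]
grip_width: 0.0879
grasp_force: 0.0
```

```bash
python3 go.py 447.5 -347 229 -6
```

```text
at [567.3  21.9 233.6] yaw -13.7 t 26.35
shift [-386.8  -29.     3.3] turn -7.7 len 388.0
```

Request:
drive_tool(moves=[[[-250, -19, 0, -7.7], [-250, -19, 0, -7.7], [-250, -19, 0, -7.7], [-250, -19, 0, -7.7], [-250, -19, 0, -7.7]]])

```text
clock: 26.85
eef_pos: [0.4852, -0.2169, 0.2266]
ee_rot: [-0.0, 0.743, 0.669, -0.0]
contact_force: [0.5, 0.0, -0.4]
grip_width: 0.0878
grasp_force: 0.0
```

```bash
python3 go.py 447.5 -347 229 -6
```

```text
at [ 485.2 -216.9  226.6] yaw -5.97 t 26.85
shift [-133.3  -23.9   -2.4] turn 0.03 len 135.0
```

Request:
drive_tool(moves=[[[-45, -8, 0, 0], [-90, -16, 0, 0], [-129, -24, 0, 0], [-129, -24, 0, 0], [-129, -24, 0, 0]]])

```text
clock: 27.35
eef_pos: [0.4483, -0.3417, 0.2264]
ee_rot: [-0.001, 0.744, 0.668, 0.0]
contact_force: [0.0, 0.2, -0.1]
grip_width: 0.0878
grasp_force: 0.0
```

```bash
python3 go.py 447.5 -347 127 -6; python3 - <<'E'
from h import *
s=cap('scene','s7.png')
for k,c,b,z in(('red',RED,(90,120,260,290),.089),('blue',BLUE,(230,170,400,300),.093)):
    for a,p,m in blobs(s,*c,b)[:1]: print(k,a,p,px2w(s,p,z)[:2]*1000)
E
```

```text
at [ 448.3 -341.7  226.4] yaw -6.15 t 27.35
shift [-5.5 -0.1 99.4] turn -0.15 len 100.0
red 219 [134.53424658 182.01369863] [ 447.80802833 -346.97152765]
blue 272 [333.87867647 192.05882353] [563.44559984  23.49894046]
```

Request:
drive_tool(moves=[[[-5, 0, 40, 0], [-5, 0, 75, 0], [-5, 0, 95, 0], [-5, 0, 99, 0], [-5, 0, 99, 0]]])

```text
clock: 27.9
eef_pos: [0.4487, -0.3447, 0.1279]
ee_rot: [-0.001, 0.743, 0.67, -0.0]
contact_force: [-0.2, -0.7, 0.3]
grip_width: 0.0879
grasp_force: 0.0
```

Request:
drive_tool(moves=[[[0, 0, 0, 0], [0, 0, 0, 0], [0, 0, 0, 0], [0, 0, 0, 0], [0, 0, 0, 0]]], jaw=40)

```text
clock: 28.4
eef_pos: [0.4486, -0.3466, 0.1294]
ee_rot: [0.0, 0.743, 0.669, -0.0]
contact_force: [-2.3, 0.5, 2.5]
grip_width: 0.0534
grasp_force: 25.0
```

Request:
drive_tool(moves=[[[0, 0, -20, 0], [0, 0, -60, 0], [0, 0, -100, 0], [0, 0, -100, 0], [0, 0, -100, 0]]])

```text
clock: 28.9
eef_pos: [0.4487, -0.3465, 0.2292]
ee_rot: [0.001, 0.743, 0.669, 0.0]
contact_force: [-0.1, 0.3, -3.7]
grip_width: 0.0533
grasp_force: 25.0
```

```bash
python3 go.py 547.8 -42.5 229 -13.7
```

```text
at [ 448.7 -346.5  229.2] yaw -6.01 t 28.9
shift [312.7  66.7  -0. ] turn 7.69 len 320.0
```

Request:
drive_tool(moves=[[[30, 6, 0, 2], [75, 16, 0, 5], [122, 26, 0, 7.7], [170, 36, 0, 7.7], [218, 46, 0, 7.7]]])

```text
clock: 29.4
eef_pos: [0.5155, -0.1321, 0.2254]
ee_rot: [-0.002, 0.787, 0.617, -0.001]
contact_force: [0.1, -0.2, -3.1]
grip_width: 0.0534
grasp_force: 25.0
```

Request:
drive_tool(moves=[[[45, 5, 0, 0], [80, 8, 0, 0], [92, 9, 0, 0], [92, 9, 0, 0], [92, 9, 0, 0]]])

```text
clock: 29.9
eef_pos: [0.5465, -0.0476, 0.2269]
ee_rot: [-0.001, 0.786, 0.618, -0.001]
contact_force: [0.4, -0.2, -2.2]
grip_width: 0.0534
grasp_force: 25.0
```

```bash
python3 go.py 547.8 -42 142 -13.7
```

```text
at [546.5 -47.6 226.9] yaw -13.68 t 29.9
shift [ 5.8  0.2 84.9] turn 0.02 len 85.0
```

Request:
drive_tool(moves=[[[4, 0, 30, 0], [4, 0, 60, 0], [4, 0, 80, 0], [4, 0, 85, 0], [4, 0, 85, 0]]])

```text
clock: 30.4
eef_pos: [0.5475, -0.0444, 0.1425]
ee_rot: [-0.001, 0.787, 0.617, -0.001]
contact_force: [0.8, 0.3, -2.1]
grip_width: 0.0532
grasp_force: 25.0
```

Request:
drive_tool(moves=[[[0, 0, 2, 0], [0, 0, 2, 0], [0, 0, 2, 0], [0, 0, 2, 0]]])

```text
clock: 30.8
eef_pos: [0.5492, -0.0432, 0.1426]
ee_rot: [0.001, 0.786, 0.618, 0.001]
contact_force: [0.1, -0.0, -2.7]
grip_width: 0.0535
grasp_force: 25.0
```

```bash
python3 go.py 547.8 -42 133 -13.7
```

```text
at [549.2 -43.2 142.6] yaw -13.7 t 30.8
shift [ 0.9 -1.6  9.6] turn 0.0 len 10.0
```

Request:
drive_tool(moves=[[[1, -1, 3, 0], [1, -1, 6, 0], [1, -1, 8, 0], [1, -1, 8, 0], [1, -1, 8, 0]]])

```text
clock: 31.3
eef_pos: [0.5478, -0.0419, 0.1335]
ee_rot: [-0.0, 0.786, 0.618, -0.0]
contact_force: [0.4, 0.2, -0.6]
grip_width: 0.0534
grasp_force: 25.0
```

Request:
drive_tool(moves=[[[0, 0, 1, 0], [0, 0, 2, 0], [0, 0, 2, 0]]])

```text
clock: 31.6
eef_pos: [0.5479, -0.0421, 0.1334]
ee_rot: [-0.0, 0.786, 0.618, -0.0]
contact_force: [-5.8, -0.2, 10.6]
grip_width: 0.0536
grasp_force: 25.0
```

Request:
drive_tool(moves=[[[0, 0, -1, 0], [0, 0, -1, 0], [0, 0, -1, 0], [0, 0, -1, 0]]], jaw=100)

```text
clock: 32.0
eef_pos: [0.548, -0.0419, 0.1325]
ee_rot: [0.0, 0.786, 0.618, 0.0]
contact_force: [0.0, 0.7, 0.1]
grip_width: 0.0834
grasp_force: 0.0
```

Request:
drive_tool(moves=[[[0, 0, -20, 0], [0, 0, -60, 0], [0, 0, -100, 0], [-50, -30, -120, 0], [-100, -60, -120, 0]]])

```text
clock: 32.5
eef_pos: [0.4814, -0.1116, 0.2552]
ee_rot: [0.003, 0.785, 0.619, 0.002]
contact_force: [-0.2, -0.4, 0.1]
grip_width: 0.0878
grasp_force: 0.0
```

Request:
drive_tool(moves=[[[-50, -30, 0, 0], [-100, -50, 0, 0], [-130, -60, 0, 0], [-130, -60, 0, 0], [-130, -60, 0, 0]]])

```text
clock: 33.0
eef_pos: [0.39, -0.2238, 0.2516]
ee_rot: [0.0, 0.787, 0.616, 0.0]
contact_force: [0.3, -0.2, 0.9]
grip_width: 0.0878
grasp_force: 0.0
```

```bash
python3 - <<'E'
from h import *
np.set_printoptions(precision=1,suppress=True)
s=cap('scene','s8.png');t=cap('top')
for n,im,b in(('scene',s,(230,170,400,300)),('top',t,(250,140,400,230))):
  for k,c in(('red',RED),('blue',BLUE)):
    for a,p,m in blobs(im,*c,b)[:1]: print(n,k,a,p,px2w(im,p,.093)[:2]*1000)
a=cv2.imread('pics/s8.png')[90:350,120:520];cv2.imwrite('pics/s8c.png',cv2.resize(a,None,fx=2,fy=2))
E
```

```text
scene red 291 [297.9 191.8] [546.8 -42.5]
scene blue 279 [333.8 192. ] [563.4  23.4]
top red 240 [337.7 199.3] [546.3 -44.6]
top blue 239 [308.9 191.7] [562.4  20.9]
```

View pics/s8c.png

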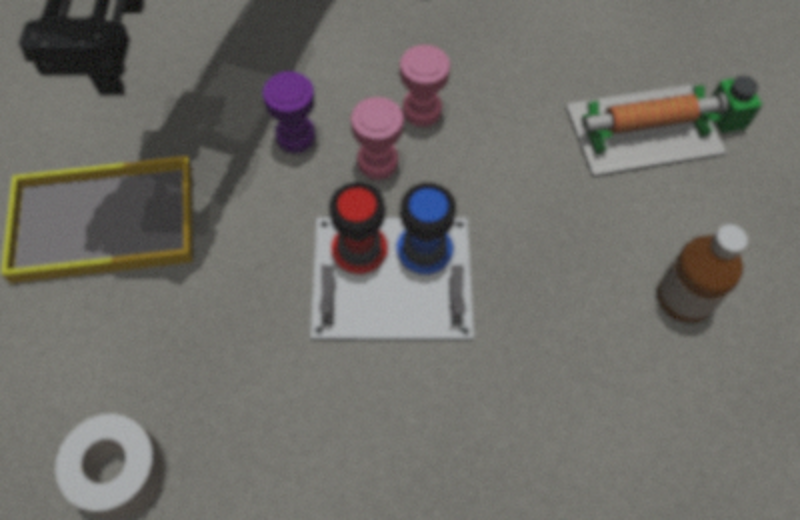

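Red is at crop (358,205) and blue at (428,205), both upright on their own discs and within 1–2 mm of where they started. The roller is in the mount at (655,112), and the bystanders and look-alikes are untouched.

```bash
python3 -c "
from cell import bot
print(bot.job_done())"
```

```text
the job is handed in; nothing more can be done
None
```

The job is done and handed in at about 33 s: the roller lies in the green V rests, both screws stand upright on the discs of their own colour within 1–2 mm of where they started, and the last picture shows the label roll, cleaner bottle and look-alikes untouched.

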